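# Box in the knob master for casting

## Task

Build the mould box round the turned knob master: stand the four tall walls on the grey casting board, close against the four sides of the plinth with their feet outward, the long walls along its long sides and the short walls centred across its ends. Then lock the box with the yoke, laid across the middle of the two long walls and pushed fully down so that its cleats hold them from outside. The two low walls would not cover the knob: leave them standing where they are.

Things in the scene. Friction and masses are not known exactly. Their poses are not given: they have to be found in the camera images.
- mould_base: Fixed grey casting board 170x150x12 mm with an off-white plinth 84 (x) x 64 (y) x 14 high in its centre, on it a dark turned knob (top 54 above the table). Origin: centre of the board's underside, at table height; z up; x along the plinth's long sides. Board top z = 12; plinth sides x = +-42, y = +-32. Walls touch the plinth with their origins at y = +-37 (long), x = +-47 (short).
- long_wall_1: Tall long plywood wall: panel 114 long x 10 thick x 75 mm high, 0.14 kg. Origin: middle of the panel's underside (foot left out); z up, y along the length, +x out of the plain inner face (x = +5 mm); foot batten 22 deep x 16 high, full length, on the -x side (to x = -27). Stands on the table; grasp the top edge from above across the 10 mm. Either long wall fits either long side.
- long_wall_2: Tall long plywood wall: panel 114 long x 10 thick x 75 mm high, 0.14 kg. Origin: middle of the panel's underside (foot left out); z up, y along the length, +x out of the plain inner face (x = +5 mm); foot batten 22 deep x 16 high, full length, on the -x side (to x = -27). Stands on the table; grasp the top edge from above across the 10 mm. Either long wall fits either long side.
- short_wall_1: Tall short plywood wall: panel 60 long x 10 thick x 75 mm high, 0.08 kg. Origin: middle of the panel's underside (foot left out); z up, y along the length, +x out of the plain inner face (x = +5 mm); foot batten 22 deep x 16 high, full length, on the -x side (to x = -27). Stands on the table; grasp the top edge from above across the 10 mm. Either short wall fits either end.
- short_wall_2: Tall short plywood wall: panel 60 long x 10 thick x 75 mm high, 0.08 kg. Origin: middle of the panel's underside (foot left out); z up, y along the length, +x out of the plain inner face (x = +5 mm); foot batten 22 deep x 16 high, full length, on the -x side (to x = -27). Stands on the table; grasp the top edge from above across the 10 mm. Either short wall fits either end.
- low_long_wall: Low long wall of the same make, 114 long x 10 x only 36 mm high, same frame and foot as the tall ones. Not for this job.
- low_short_wall: Low short wall of the same make, 60 long x 10 x only 36 mm high, same frame and foot as the tall ones. Not for this job.
- yoke: Wooden yoke, an upside-down U, 0.12 kg: bar 122 (y) x 24 (x) x 16 mm, under each end a cleat 44 (x) x 14 x 26 high. Origin: its middle at the level of the cleats' feet; z up; bar from z = 26 to 42. Gap between cleats 94, flared at the feet; the closed box is 84 over the long walls. Seated, its origin is 61 above the table, its y along the casting board's y. Grasp mid-bar from above across the 24.

How it is judged:
On the way:
1. all four tall walls stand in their places round the plinth ((((y of long_wall_1 in the frame of mould_base between 0.034 and 0.045 m and x of long_wall_1 in the frame of mould_base between -0.01 and 0.01 m and z of long_wall_1 in the frame of mould_base between 0.008 and 0.016 m and angle between long_wall_1's own z axis and vertical below 0.07 rad and angle between the y axis of long_wall_1 and the x axis of mould_base, either way round below 0.1 rad) and (y of long_wall_2 in the frame of mould_base between -0.045 and -0.034 m and x of long_wall_2 in the frame of mould_base between -0.01 and 0.01 m and z of long_wall_2 in the frame of mould_base between 0.008 and 0.016 m and angle between long_wall_2's own z axis and vertical below 0.07 rad and angle between the y axis of long_wall_2 and the x axis of mould_base, either way round below 0.1 rad)) or ((y of long_wall_2 in the frame of mould_base between 0.034 and 0.045 m and x of long_wall_2 in the frame of mould_base between -0.01 and 0.01 m and z of long_wall_2 in the frame of mould_base between 0.008 and 0.016 m and angle between long_wall_2's own z axis and vertical below 0.07 rad and angle between the y axis of long_wall_2 and the x axis of mould_base, either way round below 0.1 rad) and (y of long_wall_1 in the frame of mould_base between -0.045 and -0.034 m and x of long_wall_1 in the frame of mould_base between -0.01 and 0.01 m and z of long_wall_1 in the frame of mould_base between 0.008 and 0.016 m and angle between long_wall_1's own z axis and vertical below 0.07 rad and angle between the y axis of long_wall_1 and the x axis of mould_base, either way round below 0.1 rad))) and (((x of short_wall_1 in the frame of mould_base between 0.044 and 0.055 m and y of short_wall_1 in the frame of mould_base between -0.008 and 0.008 m and z of short_wall_1 in the frame of mould_base between 0.008 and 0.016 m and angle between short_wall_1's own z axis and vertical below 0.07 rad and angle between the y axis of short_wall_1 and the y axis of mould_base, either way round below 0.1 rad) and (x of short_wall_2 in the frame of mould_base between -0.055 and -0.044 m and y of short_wall_2 in the frame of mould_base between -0.008 and 0.008 m and z of short_wall_2 in the frame of mould_base between 0.008 and 0.016 m and angle between short_wall_2's own z axis and vertical below 0.07 rad and angle between the y axis of short_wall_2 and the y axis of mould_base, either way round below 0.1 rad)) or ((x of short_wall_2 in the frame of mould_base between 0.044 and 0.055 m and y of short_wall_2 in the frame of mould_base between -0.008 and 0.008 m and z of short_wall_2 in the frame of mould_base between 0.008 and 0.016 m and angle between short_wall_2's own z axis and vertical below 0.07 rad and angle between the y axis of short_wall_2 and the y axis of mould_base, either way round below 0.1 rad) and (x of short_wall_1 in the frame of mould_base between -0.055 and -0.044 m and y of short_wall_1 in the frame of mould_base between -0.008 and 0.008 m and z of short_wall_1 in the frame of mould_base between 0.008 and 0.016 m and angle between short_wall_1's own z axis and vertical below 0.07 rad and angle between the y axis of short_wall_1 and the y axis of mould_base, either way round below 0.1 rad)))), for 0.2 s.
At the end, for the whole second after the job is handed in: Tall walls upright, parallel (0.1 rad) and within 8 mm of their plinth sides; centred within 10 mm (long) and 8 mm (short). Yoke fully down on both long walls (4 mm), mid-length within 15 mm, square (0.12 rad). Low walls within 20 mm of their start. All released and still (all of step 1 and z of yoke in the frame of mould_base between 0.057 and 0.065 m and x of yoke in the frame of mould_base between -0.015 and 0.015 m and y of yoke in the frame of mould_base between -0.012 and 0.012 m and angle between the y axis of yoke and the y axis of mould_base, either way round below 0.12 rad and angle between yoke's own z axis and vertical below 0.07 rad and distance of each of low_long_wall, low_short_wall from where it was at the start of the episode below 0.02 m and angle between each of low_long_wall, low_short_wall's own z axis and vertical below 0.1 rad and linear speed of each of long_wall_1, long_wall_2, short_wall_1, short_wall_2, yoke below 0.01 m/s and angular speed of each of long_wall_1, long_wall_2, short_wall_1, short_wall_2, yoke below 0.1 rad/s); the robot touches nothing.
It also fails if it takes over 115 s, if anything falls off the work surface, if the arm or the gripper's body presses on something with over 40 N, if the wrist force passes 120 N, or if a joint passes its speed limit or range.

## Robot

A 6-joint arm with a two-finger parallel gripper is mounted at the origin on a cart in front of the work surface, level with it; the furniture and walls round the work are solid. World frame = base frame: x ahead of the robot, y to its left, z up, the work surface at z = 0. Lengths are in m, angles in rad, forces in N, time in s.
With the tool pointing down it reaches from about 0.275 to 0.85 m from the base axis. Payload 5.2 kg.
Tool frame: the origin (TCP) lies at the very end of the fingers, on their centre line; the grasp point (between the pads) lies 19 mm behind it; z points along the fingers, y is the line along which they close (so a half turn about z gives the same grasp; the last joint's range is limited). The gripper opens to 85 mm and grips with 20 to 120 N. Pads are 22 mm wide; open, the fingers measure 114 mm over their backs; the gripper's body (76 mm by 85 mm) begins 54 mm behind the grasp point. The pads swing forward as they close: fully open they stand 13 mm farther back than shut.
Start: joints at [0.96, 0.259, 1.535, -0, 1.348, -0.203], TCP at [0.218, 0.505, 0.231] pointing down, gripper open.
Joint ranges: [-3.14, 3.14], [-0.91, 2.08], [0.19, 2.58], [-1.22, 4.36], [0.22, 2.71], [-3.12, 3.12]. Speed limits (rad/s): [2.57, 2.57, 3.14, 3.14, 3.14, 3.14].

## Interface

Orientations are given as a 3x3 rotation matrix whose columns are the frame's x, y, z axes.
In Python, from cell import arm, vision, ticket gives the robot as it stands.
- The arm moves only by the shell command python3 -m creep 'ROWS' [OPENING] [FORCE]. ROWS is JSON, one flat list of numbers, 6 for each row, row after row: the shift along the tool's x, y, z in units of 30 mm (1.0 is 30 mm), then the turn, a rotation vector about the tool's x, y, z in units of 5 degrees (1.0 is 5 degrees). In form: [x, y, z, rx, ry, rz, x, y, z, rx, ry, rz, ...]. A call has 1 to 8 rows; each row shifts and turns the commanded pose from where the row before left it, along the tool's axes as they then stand; what a row does not reach is not made up. A row lasts 1/12 s, in which the tool goes at most 41.7 mm and 7.16 degrees, less where a joint would pass 70% of its speed; a pose out of reach is approached as far as the arm can. A call is refused whole if a number of a shift passes 1 or a number of a turn 1, either way. A call with a gripper value outside its range is refused whole. OPENING is the finger opening in mm, from 0 to 85.4, set as the call begins (- or left out, the last holds). The fingers move at their own pace and stop on an object; FORCE is the grip in N (left out, the last holds). Time passes only in rows, so rows that do not move let the fingers close. It gives the time, the measured TCP pose, the force, the opening and the grip force at its end, in the units of the state.
- arm.observe(): the state, without advancing time (a new reading comes with each control period).
- vision.read_camera(name): name is "scene" or "top"; returns a dict with "frame" (420x560x3 uint8, red, green, blue), "camera_matrix" (3x3 intrinsics, pixels), "extrinsics" (4x4, takes a point from camera to world coordinates). Camera axes: x right, y down, z forward; pixel columns grow to the right and rows downward; lengths in m; the calibration is good to about 2 mm. A picture is of the moment at which its call begins. There is no depth.
- ticket.finish_job(): hands the job in; it is judged then, once.
Trained networks look in a picture, given as the dict that the camera call returned (one of the last four; its "shot" number tells which), for a name from the list of things; names that differ only in an ending like _2 or _b are one class to them, and where a whole thing is asked for, a point or a joint stands for the part that bears it (a point fixed in the world has none). Each returns a list of dicts, best first, with "score" (0 to 1); they miss things now and then, are a little off and sometimes report something else, mostly with a low value. They report only what shows in the picture. A call takes as long as a camera call.
- vision.regions_of(picture, name): "mask" (420x560 bool, what is visible of it) and "xy" ([column, row] in pixels, amid what is visible of it).
The state is a dict: "time": time; "joint_pos": joint angles; "joint_velocities": joint speeds; "effort": joint torques, N m; "tcp_pos": TCP position; "orientation": TCP orientation; "wrist_force": force on the tool from outside, world axes, zero at the start; "torque": the same for the moment, N m; "width": finger opening in m; "finger_force": force on a finger pad.
Only numpy, scipy, OpenCV 4.12 (cv2) and the standard library are available. Lean on these libraries where they do the work, as an engineer would, in place of code of your own. Each camera call takes 0.05 s, during which the arm holds its last target. There are 200 camera calls.

## Working session

There is one attempt and no reset: what is moved stays moved. The work goes in short steps, Python scripts to look and compute and a shell command to move; the robot and the scene stay as the last step left them, time stands still between calls to the robot, and variables do not carry over. Pictures are saved under pics/ and viewed, at most 14 in all, crops included, and the job is handed in when it is done.

```bash
mkdir -p pics; ls; cat > h.py <<'E'
import numpy as np, cv2
from cell import arm, vision, ticket
def px2w(p,uv,z):
    K=p["camera_matrix"];T=p["extrinsics"]
    d=T[:3,:3]@np.linalg.inv(K)@np.array([uv[0],uv[1],1.]);o=T[:3,3]
    return o+d*(z-o[2])/d[2]
def w2px(p,X):
    K=p["camera_matrix"];T=np.linalg.inv(p["extrinsics"])
    c=T[:3,:3]@np.asarray(X,float)+T[:3,3];c=K@c;return c[:2]/c[2]
def save(p,name,scale=1): cv2.imwrite("pics/"+name,cv2.resize(p["frame"][:,:,::-1],None,fx=scale,fy=scale,interpolation=cv2.INTER_CUBIC))
E
python3 - <<'E'
from h import *
np.set_printoptions(precision=3,suppress=True)
for n in("scene","top"):
    p=vision.read_camera(n);save(p,n+"0.png",1.4)
    print(n,p["extrinsics"],p["camera_matrix"])
    for t in("mould_base","long_wall_1","short_wall_1","low_long_wall","low_short_wall","yoke"):
        for r in vision.regions_of(p,t):
            c,_=cv2.findContours(r["mask"].astype('uint8'),0,2);c=max(c,key=cv2.contourArea)
            print(t,round(r["score"],2),np.round(r["xy"]),px2w(p,r["xy"],0.075)[:2],cv2.minAreaRect(c))
s=arm.observe();print(s["orientation"],s["time"])
E
```

```text
pics
scene [[ 0.454 -0.54   0.708 -0.104]
 [-0.891 -0.255  0.377 -0.106]
 [-0.023 -0.802 -0.597  0.574]
 [ 0.     0.     0.     1.   ]] [[470.078   0.    285.986]
 [  0.    470.078 214.461]
 [  0.      0.      1.   ]]
mould_base 0.93 [374. 268.] [0.423 0.025] ((374.3153991699219, 265.0231018066406), (97.5717544555664, 73.49777221679688), 19.44003677368164)
long_wall_1 0.75 [176. 240.] [0.345 0.342] ((177.6799774169922, 240.70603942871094), (75.14091491699219, 33.72785949707031), 16.8583984375)
long_wall_1 0.61 [384. 193.] [0.626 0.074] ((384.9349670410156, 192.393310546875), (59.48900604248047, 39.78695297241211), 13.626995086669922)
short_wall_1 0.9 [231. 266.] [0.331 0.225] ((231.46900939941406, 263.6478271484375), (52.43779373168945, 35.22031784057617), 64.98310089111328)
short_wall_1 0.82 [263. 225.] [0.444 0.231] ((265.7646179199219, 221.78170776367188), (26.076061248779297, 49.139549255371094), 20.2248592376709)
low_long_wall 0.49 [177. 242.] [0.342 0.339] ((177.6760711669922, 240.71250915527344), (74.05716705322266, 32.844642639160156), 17.447189331054688)
low_short_wall 0.69 
[... 1084 characters left out ...]
.478 0.359] ((221.27410888671875, 224.6624298095703), (17.455528259277344, 28.641313552856445), 4.085616588592529)
low_long_wall 0.75 [272. 182.] [0.572 0.257] ((272.1431884765625, 181.08169555664062), (51.33683776855469, 17.403270721435547), 9.727579116821289)
low_short_wall 0.78 [218. 225.] [0.481 0.363] ((221.0, 224.5), (29.0, 18.0), 90.0)
yoke 0.64 [354. 135.] [0.673 0.09 ] ((353.48773193359375, 137.10179138183594), (56.76369094848633, 25.321256637573242), 1.1691392660140991)
yoke 0.59 [218. 178.] [0.577 0.366] ((215.6708221435547, 178.15228271484375), (23.705493927001953, 59.032901763916016), 79.59229278564453)
[[-0.918  0.397  0.   ]
 [ 0.397  0.918  0.   ]
 [-0.     0.    -1.   ]] 0.7
```

View pics/top0.png

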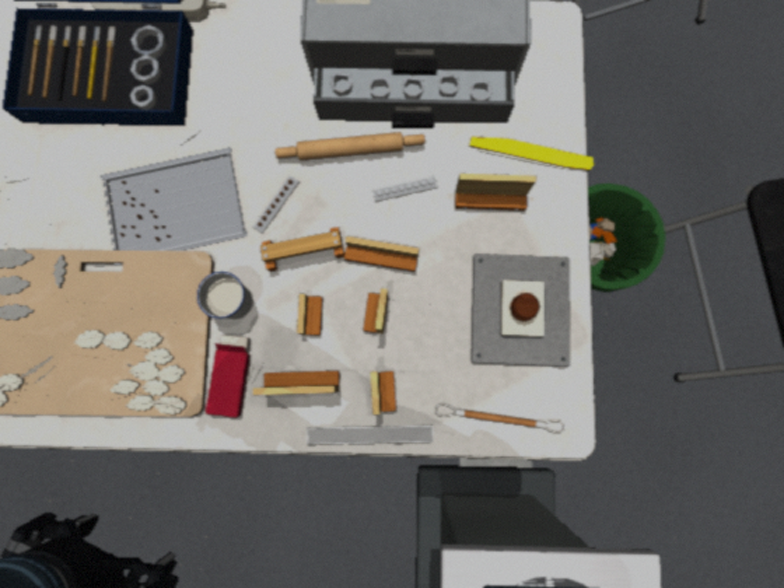

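View pics/scene0.png

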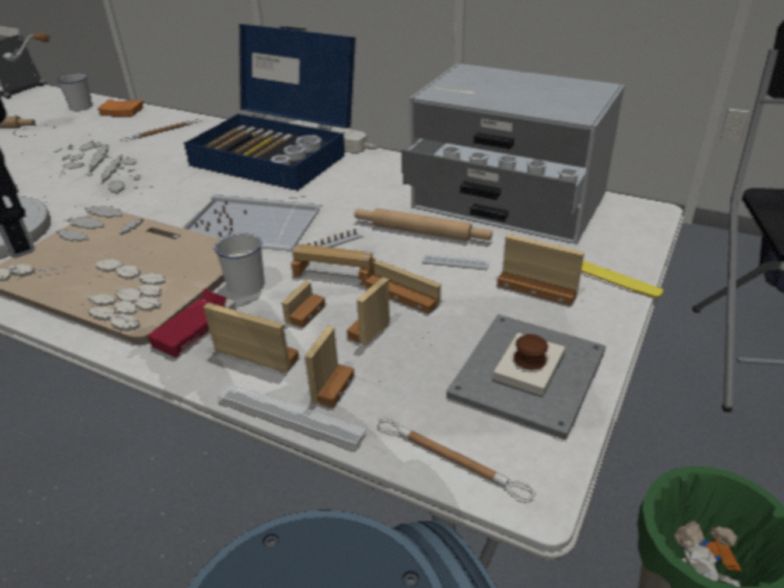

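The top view shows the tall long walls at about (495,190) and (296,383), the tall short walls at (376,310) and (384,392), and the low long and short walls at (381,253) and (309,313). The yoke is at (302,248) and the board at (521,308), all in 1.4x pixels. Next I fit box models to these masks in both views.

```bash
cat >> h.py <<'E'
from scipy.optimize import minimize
def wall(L,H): return [(-.005,.005,-L/2,L/2,0,H),(-.027,-.005,-L/2,L/2,0,.016)]
M=dict(long=wall(.114,.075),short=wall(.06,.075),lowlong=wall(.114,.036),lowshort=wall(.06,.036),
 yoke=[(-.012,.012,-.061,.061,.026,.042),(-.022,.022,-.061,-.047,0,.026),(-.022,.022,.047,.061,0,.026)],
 base=[(-.085,.085,-.075,.075,0,.012),(-.042,.042,-.032,.032,.012,.026)])
S=4
def render(p,model,q,z0=0):
    im=np.zeros((420*S,560*S),np.uint8);c,s=np.cos(q[2]),np.sin(q[2])
    for b in model:
        P=np.array([[q[0]+c*x-s*y,q[1]+s*x+c*y,z0+z] for x in b[:2] for y in b[2:4] for z in b[4:]])
        uv=np.array([w2px(p,X) for X in P])
        cv2.fillConvexPoly(im,cv2.convexHull(((uv+.5)*S).round().astype(np.int32)),1)
    return cv2.resize(im.astype(np.float32),(560,420),interpolation=cv2.INTER_AREA)
def fit(views,model,q0,z0=0):
    def cost(q):
        t=0
        for p,m in views:
            r=render(p,model,q,z0);t+=1-np.minimum(r,m).sum()/np.maximum(r,m).sum()
        return t/len(views)
    q0=np.array(q0,float)
    for d in((.015,.015,.15),(.004,.004,.04)):
        sim=np.vstack([q0]+[q0+np.eye(3)[i]*d[i] for i in range(3)])
        r=minimize(cost,q0,method="Nelder-Mead",options=dict(initial_simplex=sim,xatol=2e-4,fatol=1e-4,maxiter=120));q0=r.x
    return q0,r.fun
def best_mask(p,names,uv):
    "best-scored detection among names covering/near the pixel uv"
    c=[r for n in names for r in vision.regions_of(p,n) if np.hypot(*(np.array(r["xy"])-uv))<18]
    return max(c,key=lambda r:r["score"])["mask"].astype(np.float32) if c else None
E
cat > find.py <<'E'
from h import *
N=dict(long=["long_wall_1","low_long_wall"],short=["short_wall_1","low_short_wall"],lowlong=["low_long_wall","long_wall_1"],lowshort=["low_short_wall","short_wall_1"],yoke=["yoke"],base=["mould_base"])
H=np.pi/2
O=[("LA","long",.65,.095,0),("LB","long",.365,.355,2*H),("SA","short",.475,.25,-H),("SB","short",.365,.245,H),
 ("lowL","lowlong",.56,.25,-.15),("lowS","lowshort",.47,.355,H),("yoke","yoke",.56,.36,.15),("base","base",.48,.05,0)]
P=[vision.read_camera(n) for n in("top","scene")]
for n,k,x,y,a in O:
    z=max(b[5] for b in M[k])/2
    vs=[best_mask(p,N[k],w2px(p,(x,y,z))) for p in P]
    out=[]
    for sel in((0,),(1,),(0,1)):
        v=[(P[i],vs[i]) for i in sel if vs[i] is not None]
        if len(v)==len(sel):
            q,f=fit(v,M[k],(x,y,a)); out.append(np.round([*q[:2],np.degrees(q[2]),f],4).tolist())
        else: out.append(None)
    print(n,*out)
E
time python3 find.py
```

```text
LA [0.6941, 0.0878, -1.0607, 0.0685] [0.6953, 0.0877, -2.3952, 0.0362] [0.6944, 0.0878, -1.3046, 0.0532]
LB [0.3759, 0.3745, 182.4499, 0.1002] [0.3771, 0.3765, 182.6689, 0.0569] [0.3761, 0.3751, 182.7185, 0.0833]
SA [0.493, 0.2547, -97.2019, 0.087] [0.4967, 0.2552, -91.9873, 0.0672] [0.4941, 0.2543, -94.1256, 0.0874]
SB [0.3752, 0.2599, 94.229, 0.0589] [0.3767, 0.2615, 97.0691, 0.0864] [0.375, 0.2597, 95.6377, 0.0799]
lowL [0.5961, 0.2582, -9.4647, 0.0754] None None
lowS [0.4882, 0.3762, 91.8786, 0.0667] [0.4908, 0.3774, 94.9289, 0.114] [0.4887, 0.3762, 92.0857, 0.1]
yoke None [0.5938, 0.3832, 14.5098, 0.1233] None
base [0.505, 0.0411, -0.6119, 0.0258] [0.508, 0.0423, -1.1326, 0.0338] [0.5056, 0.0418, -0.79, 0.0353]
real	0m24.378s
user	0m27.201s
sys	0m4.414s
```

```bash
cat > plan.py <<'E'
import sys;from h import *
# x y z heading(of tool y, deg): prints turn about tool z (units), then shift after turn (units)
x,y,z,h=map(float,sys.argv[1:5]);s=arm.observe();R=s["orientation"];R=np.array(R)
h0=np.degrees(np.arctan2(R[1,1],R[0,1]));t=-((h-h0+180)%360-180)/5
c,si=np.cos(np.radians(h)),np.sin(np.radians(h))
F=np.array([[-si,c,0],[c,si,0],[0,0,-1]]).T.copy() if 0 else np.array([[-si,c,0],[c,si,0],[0,0,-1]])
d=F.T@(np.array([x,y,z])-s["tcp_pos"])/.03
print("turn",round(t,2),"shift",np.round(d,2),"h",round(h0,1),"tilt",np.round(R[:,2],3),"t",round(s["time"],1),"tcp",np.round(s["tcp_pos"],4),"F",np.round(s["wrist_force"],1),"w",round(s["width"]*1e3,1))
E
python3 plan.py .3755 .26 .048 95; python3 -m creep '[0,0,0,0,0,-1,0,0,0,0,0,-1,0,0,0,0,0,-1,0,0,0,0,0,-1,0,0,0,0,0,-1,0,0,0,0,0,-0.7]' 40 60; python3 plan.py .3755 .26 .048 95
```

```text
turn -5.67 shift [-4.51 -8.59  6.11] h 66.6 tilt [ 0. -0. -1.] t 2.2 tcp [0.2181 0.5049 0.2313] F [1.1 0.7 0.3] w 85.2
time: 2.7
tcp_pos: [0.2181, 0.5049, 0.2313]
orientation: [[-0.996, -0.094, -0.0], [-0.094, 0.996, -0.0], [0.0, -0.0, -1.0]]
wrist_force: [1.1, 0.6, -1.4]
width: 0.04
finger_force: 0.0
turn 0.08 shift [-4.52 -8.59  6.11] h 95.4 tilt [-0. -0. -1.] t 2.7 tcp [0.2181 0.5049 0.2313] F [ 1.1  0.6 -1.4] w 40.0
```

```bash
python3 -m creep '[-0.5,-0.95,0,0,0,0,-0.5,-0.95,0,0,0,0,-0.5,-0.95,0,0,0,0,-0.5,-0.95,0,0,0,0,-0.5,-0.95,0,0,0,0,-0.5,-0.95,0,0,0,0,-0.5,-0.95,0,0,0,0,-0.5,-0.95,0,0,0,0]' >/dev/null;  python3 -m creep '[-0.52,-0.99,0,0,0,0.08,0,0,0.8,0,0,0,0,0,0.9,0,0,0,0,0,0.9,0,0,0,0,0,0.9,0,0,0,0,0,0.9,0,0,0,0,0,0,0,0,0]' | grep wrist; python3 plan.py .3755 .26 .048 95
```

```text
wrist_force: [0.5, -0.5, 0.4]
turn -0.06 shift [-0.09  0.03  1.57] h 94.7 tilt [-0.008 -0.003 -1.   ] t 4.0 tcp [0.3729 0.2589 0.0952] F [ 0.5 -0.5  0.4] w 40.1
```

```bash
python3 -m creep '[0,0,0,0,0,0,0,0,0,0,0,0]' >/dev/null; python3 plan.py .3755 .26 .048 95;python3 -m creep '[0,0,0.8,0,0,0,0,0,0.8,0,0,0,0,0,0,0,0,0,0,0,0,0,0,0]' | grep wrist; python3 plan.py .3755 .26 .048 95
```

```text
turn -0.05 shift [ 0.06 -0.02  1.75] h 94.7 tilt [ 0.002  0.001 -1.   ] t 4.1 tcp [0.3771 0.2608 0.1005] F [-0.2 -1.1  0.3] w 40.1
wrist_force: [0.6, 0.5, 0.9]
turn -0.05 shift [ 0.03 -0.02  0.14] h 94.7 tilt [ 0.  0. -1.] t 4.5 tcp [0.3765 0.2606 0.0522] F [0.6 0.5 0.9] w 40.1
```

```bash
python3 -m creep '[0.03,-0.02,0.14,0,0,0,0,0,0,0,0,0]' >/dev/null; python3 -m creep '[0,0,0,0,0,0,0,0,0,0,0,0,0,0,0,0,0,0,0,0,0,0,0,0,0,0,0,0,0,0]' 4 60 | egrep 'wid|fing'; python3 -m creep '[0,0,-0.4,0,0,0,0,0,-0.8,0,0,0,0,0,-0.8,0,0,0,0,0,-0.8,0,0,0,0,0,-0.8,0,0,0,0,0,-0.6,0,0,0,0,0,0,0,0,0]' | egrep 'wid|fing|wrist'; python3 plan.py .458 .0425 .18 -0.8
python3 - <<'E'
from h import *
p=vision.read_camera("scene");save(p,"s1.png",1.4)
E
```

```text
width: 0.0089
finger_force: 62.8
wrist_force: [0.9, 0.3, -0.7]
width: 0.0089
finger_force: 61.7
turn 19.11 shift [-7.23  2.79 -0.11] h 94.7 tilt [ 0.006  0.002 -1.   ] t 5.6 tcp [0.3774 0.2605 0.1766] F [ 0.9  0.3 -0.7] w 8.9
```

View pics/s1.png

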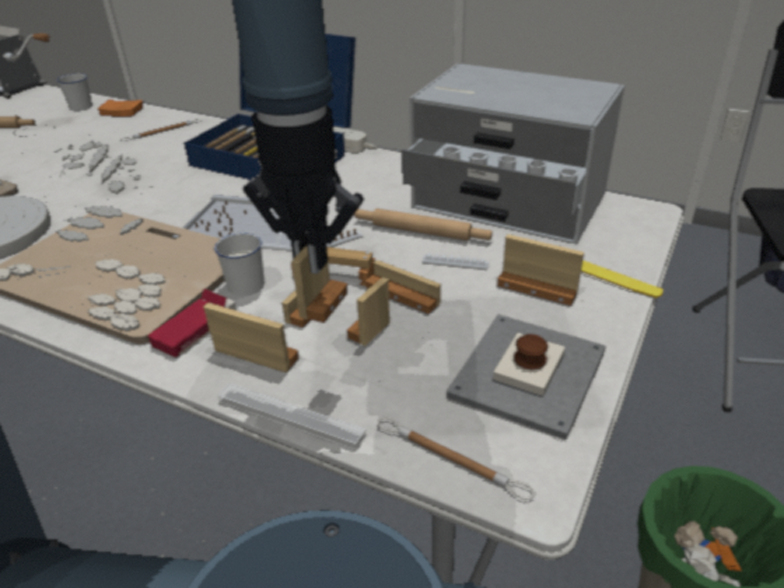

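The scene view shows the short wall held upright in the fingers at about (315,280).

```bash
python3 -m creep '[0,0,0,0,0,1,0,0,0,0,0,1,0,0,0,0,0,1,0,0,0,0,0,1,0,0,0,0,0,1,0,0,0,0,0,1,0,0,0,0,0,1,0,0,0,0,0,1]' >/dev/null; python3 -m creep '[0,0,0,0,0,1,0,0,0,0,0,1,0,0,0,0,0,1,0,0,0,0,0,1,0,0,0,0,0,1,0,0,0,0,0,1,0,0,0,0,0,1,0,0,0,0,0,1]' >/dev/null;  python3 -m creep '[0,0,0,0,0,1,0,0,0,0,0,1,0,0,0,0,0,1,0,0,0,0,0,0.1,-0.9,0.3,0,0,0,0,-0.9,0.3,0,0,0,0,-0.9,0.3,0,0,0,0,-0.9,0.3,0,0,0,0]' >/dev/null; python3 -m creep '[-0.9,0.3,0,0,0,0,-0.9,0.3,0,0,0,0,-0.9,0.3,0,0,0,0,-0.9,0.3,0,0,0,0,0,0.2,0,0,0,0,0,0,0,0,0,0,0,0,0,0,0,0]' | egrep 'wid|wrist';  python3 plan.py .456 .0425 .09 -0.8
```

```text
wrist_force: [0.4, 1.3, -0.3]
width: 0.0089
turn 0.01 shift [-0.01  0.21  2.74] h -0.7 tilt [-0.002  0.001 -1.   ] t 8.2 tcp [0.4498 0.043  0.1722] F [ 0.4  1.3 -0.3] w 8.9
```

```bash
python3 -m creep '[0,0.2,0.9,0,0,0,0,0,0.9,0,0,0,0,0,0.8,0,0,0,0,0,0,0,0,0,0,0,0,0,0,0]' | egrep 'wid|wrist';  python3 plan.py .456 .0425 .06 -0.8;  python3 -m creep '[0,0,0.4,0,0,0,0,0,0.4,0,0,0,0,0,0,0,0,0,0,0,0,0,0,0]' | egrep 'wid|wrist';  python3 plan.py .456 .0425 .06 -0.8
```

```text
wrist_force: [0.6, -0.4, -0.3]
width: 0.0092
turn 0.03 shift [-0.05  0.05  1.14] h -0.6 tilt [-0.004  0.001 -1.   ] t 8.7 tcp [0.4547 0.0439 0.0942] F [ 0.6 -0.4 -0.3] w 9.2
wrist_force: [0.1, -0.2, -1.6]
width: 0.0088
turn 0.02 shift [-0.02 -0.03  0.41] h -0.7 tilt [ 0.001 -0.    -1.   ] t 9.0 tcp [0.4569 0.043  0.0722] F [ 0.1 -0.2 -1.6] w 8.8
```

```bash
python3 -m creep '[-0.02,-0.06,0.33,0,0,0,0,0,0,0,0,0,0,0,0,0,0,0,0,0,0,0,0,0]' | egrep 'wid|wrist';  python3 plan.py .458 .0425 .06 -0.8;  python3 -m creep '[0,0,0.08,0,0,0,0,0,0,0,0,0,0,0,0,0,0,0,0,0,0,0,0,0]' | egrep 'wid|wrist';  python3 plan.py .458 .0425 .06 -0.8
python3 - <<'E'
from h import *
P=[vision.read_camera(n) for n in("scene","top")]
a=np.hstack([cv2.resize(P[0]["frame"][200:340,290:450],None,fx=2.4,fy=2.4),cv2.resize(P[1]["frame"][160:300,290:450],None,fx=2.4,fy=2.4)])
cv2.imwrite("pics/c2.png",a[:,:,::-1])
E
```

```text
wrist_force: [0.6, -0.8, -1.3]
width: 0.0091
turn 0.01 shift [0.02 0.09 0.08] h -0.8 tilt [ 0.001 -0.    -1.   ] t 9.3 tcp [0.4553 0.042  0.0623] F [ 0.6 -0.8 -1.3] w 9.1
wrist_force: [0.3, 1.8, 5.7]
width: 0.009
turn 0.01 shift [ 0.02  0.07 -0.01] h -0.8 tilt [ 0.003 -0.    -1.   ] t 9.7 tcp [0.4559 0.042  0.0598] F [0.3 1.8 5.7] w 9.0
```

View pics/c2.png

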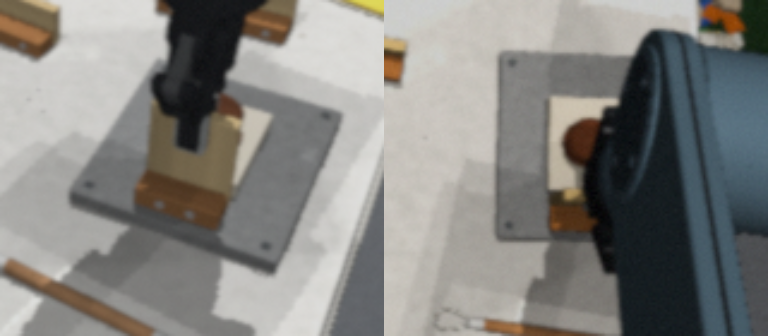

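The crop shows the short wall standing on the board at the plinth's near end, foot outward. Now I push it in against the plinth.

```bash
for i in 1; do python3 -m creep '[0,0.07,-0.03,0,0,0,0,0,0,0,0,0,0,0,0,0,0,0]' | grep wrist; python3 plan.py .458 .0425 .06 -0.8; python3 -m creep '[0.01,0.05,0,0,0,0,0,0,0,0,0,0,0,0,0,0,0,0]' | grep wrist; python3 plan.py .458 .0425 .06 -0.8; done
```

```text
wrist_force: [0.6, 0.8, 1.8]
turn 0.01 shift [ 0.02  0.03 -0.01] h -0.8 tilt [ 0. -0. -1.] t 10.0 tcp [0.4571 0.042  0.0598] F [0.6 0.8 1.8] w 8.9
wrist_force: [-2.9, -1.3, 4.6]
turn 0.01 shift [ 0.01  0.01 -0.01] h -0.7 tilt [-0.002 -0.    -1.   ] t 10.3 tcp [0.4576 0.0421 0.0597] F [-2.9 -1.3  4.6] w 9.2
```

```bash
python3 -m creep '[0,0,0,0,0,0,0,0,0,0,0,0,0,0,0,0,0,0]' 30 |grep wrist; python3 -m creep '[0,0,-0.9,0,0,0,0,0,-0.9,0,0,0,0,0,-0.9,0,0,0,0,0,-0.9,0,0,-1,0,0,0,0,0,-1,0,0,0,0,0,-1,0,0,0,0,0,-1,0,0,0,0,0,-1]' 40 |grep wrist
python3 -m creep '[0,0,0,0,0,-1,0,0,0,0,0,-1,0,0,0,0,0,-1,0,0,0,0,0,-1,0,0,0,0,0,-1,0,0,0,0,0,-1,0,0,0,0,0,-1,0,0,0,0,0,-1]' >/dev/null; python3 -m creep '[0,0,0,0,0,-1,0,0,0,0,0,-1,0,0,0,0,0,-1,0,0,0,0,0,-1,0,0,0,0,0,0]' >/dev/null; python3 plan.py .4935 .2545 .048 85.5
python3 - <<'E'
from h import *
P=[vision.read_camera(n) for n in("top","scene")]
for p in P:
    c=[r for r in vision.regions_of(p,"short_wall_1")]
    c=[r for r in c if np.hypot(*(np.array(r["xy"])-w2px(p,(.455,.042,.045))))<18]
    if c:
        print(fit([(p,c[0]["mask"].astype(np.float32))],M["short"],(.4577,.042,0),.012), c[0]["score"])
E
```

```text
wrist_force: [-0.5, 0.4, -0.5]
wrist_force: [-0.5, -0.8, -0.3]
turn -0.22 shift [-0.62  7.14  3.98] h 84.4 tilt [-0.  0. -1.] t 12.3 tcp [0.4582 0.0424 0.1675] F [-0.2 -0.4  1. ] w 39.8
(array([0.45700857, 0.04194477, 0.02174012]), np.float64(0.19649535417556763)) 0.56
(array([ 0.45871382,  0.04265669, -0.08580256]), np.float64(0.0857006311416626)) 0.94
```

```bash
python3 -m creep '[-0.08,0.9,0,0,0,-0.22,-0.08,0.9,0,0,0,0,-0.08,0.9,0,0,0,0,-0.08,0.9,0,0,0,0,-0.08,0.9,0,0,0,0,-0.08,0.9,0,0,0,0,-0.08,0.9,0,0,0,0,-0.06,0.84,0,0,0,0]' >/dev/null; python3 -m creep '[0,0,0.8,0,0,0,0,0,0.8,0,0,0,0,0,0.4,0,0,0,0,0,0,0,0,0,0,0,0,0,0,0,0,0,0,0,0,0]' |grep wrist;python3 plan.py .4935 .2545 .048 85.5
```

```text
wrist_force: [0.0, 0.0, -0.0]
turn -0.04 shift [0.07 0.   2.02] h 85.3 tilt [ 0.001  0.    -1.   ] t 13.6 tcp [0.4955 0.2543 0.1086] F [ 0.  0. -0.] w 39.7
```

```bash
python3 -m creep '[0.06,0,0.9,0,0,0,0,0,0.9,0,0,0,0,0,0.2,0,0,0,0,0,0,0,0,0,0,0,0,0,0,0]' |grep wrist;python3 plan.py .4935 .2545 .048 85.5;  python3 -m creep '[0,0,0,0,0,0,0,0,0,0,0,0,0,0,0,0,0,0,0,0,0,0,0,0,0,0,0,0,0,0]' 4 60 | egrep 'wid|fing'; python3 -m creep '[0,0,-0.4,0,0,0,0,0,-0.8,0,0,0,0,0,-0.8,0,0,0,0,0,-0.8,0,0,0,0,0,-0.8,0,0,0,0,0,-0.8,0,0,0,0,0,-0.6,0,0,0,0,0,0,0,0,0]' | egrep 'wid|fing|wrist'; python3 plan.py .556 .0415 .18 -0.8
```

```text
wrist_force: [0.1, 0.4, -0.1]
turn -0.04 shift [0.01 0.   0.03] h 85.3 tilt [ 0.001  0.    -1.   ] t 14.1 tcp [0.4939 0.2544 0.0489] F [ 0.1  0.4 -0.1] w 40.2
width: 0.009
finger_force: 59.4
wrist_force: [0.9, 0.7, -0.8]
width: 0.0091
finger_force: 58.4
turn 17.23 shift [-7.09  2.13  0.75] h 85.3 tilt [ 0.008  0.002 -1.   ] t 15.1 tcp [0.4952 0.255  0.2024] F [ 0.9  0.7 -0.8] w 9.1
```

```bash
python3 -m creep '[0,0,0,0,0,1,0,0,0,0,0,1,0,0,0,0,0,1,0,0,0,0,0,1,0,0,0,0,0,1,0,0,0,0,0,1,0,0,0,0,0,1,0,0,0,0,0,1]' >/dev/null; python3 -m creep '[0,0,0,0,0,1,0,0,0,0,0,1,0,0,0,0,0,1,0,0,0,0,0,1,0,0,0,0,0,1,0,0,0,0,0,1,0,0,0,0,0,1,0,0,0,0,0,1]' >/dev/null;  python3 -m creep '[0,0,0,0,0,1,0,0,0,0,0,0.2,-0.9,0.27,0,0,0,0,-0.9,0.27,0,0,0,0,-0.9,0.27,0,0,0,0,-0.9,0.27,0,0,0,0]' >/dev/null; python3 -m creep '[-0.9,0.27,0,0,0,0,-0.9,0.27,0,0,0,0,-0.9,0.27,0,0,0,0,-0.8,0.27,0,0,0,0,0,0,0.8,0,0,0,0,0,0.8,0,0,0,0,0,0,0,0,0,0,0,0,0,0,0]' | egrep 'wid|wrist';  python3 plan.py .5555 .0412 .06 -0.8
```

```text
wrist_force: [0.5, 0.1, -0.8]
width: 0.0089
turn 0.04 shift [0.02 0.06 2.94] h -0.6 tilt [-0.004  0.001 -1.   ] t 17.6 tcp [0.5538 0.0406 0.1482] F [ 0.5  0.1 -0.8] w 8.9
```

```bash
python3 -m creep '[0.02,0.06,0.9,0,0,0,0,0,0.9,0,0,0,0,0,0.9,0,0,0,0,0,0,0,0,0,0,0,0,0,0,0,0,0,0,0,0,0]' | egrep 'wrist';  python3 plan.py .5555 .0412 .06 -0.8;  python3 -m creep '[0,0,0.15,0,0,0,0,0,0,0,0,0,0,0,0,0,0,0,0,0,0,0,0,0]' | egrep 'wrist';  python3 plan.py .5555 .0412 .06 -0.8
```

```text
wrist_force: [1.1, 0.7, 0.5]
turn 0.04 shift [-0.01 -0.1   0.36] h -0.6 tilt [ 0.003 -0.    -1.   ] t 18.1 tcp [0.5586 0.0413 0.0708] F [1.1 0.7 0.5] w 8.7
wrist_force: [0.4, 0.9, -0.9]
turn 0.03 shift [ 0.   -0.07  0.17] h -0.7 tilt [ 0.001 -0.    -1.   ] t 18.5 tcp [0.5575 0.0411 0.065 ] F [ 0.4  0.9 -0.9] w 9.0
```

```bash
python3 -m creep '[0,0,0.16,0,0,0,0,0,0,0,0,0,0,0,0,0,0,0,0,0,0,0,0,0]' | egrep 'wrist';  python3 plan.py .5517 .0412 .06 -0.8;  python3 -m creep '[0,-0.1,0,0,0,0,0,0,0,0,0,0,0,0,0,0,0,0]' | egrep 'wrist';  python3 plan.py .5517 .0412 .06 -0.8;python3 -m creep '[0,-0.06,0,0,0,0,0,0,0,0,0,0,0,0,0,0,0,0]' | egrep 'wrist';  python3 plan.py .5517 .0412 .06 -0.8
```

```text
wrist_force: [-1.3, -0.1, 10.0]
turn 0.03 shift [-0.   -0.22  0.04] h -0.7 tilt [ 0.003 -0.    -1.   ] t 18.8 tcp [0.5584 0.0411 0.0611] F [-1.3 -0.1 10. ] w 8.6
wrist_force: [1.6, -0.0, 6.4]
turn 0.03 shift [ 0.01 -0.16  0.04] h -0.7 tilt [ 0.006 -0.    -1.   ] t 19.1 tcp [0.5565 0.041  0.0611] F [ 1.6 -0.   6.4] w 8.9
wrist_force: [2.7, 0.4, 6.4]
turn 0.03 shift [ 0.01 -0.11  0.04] h -0.7 tilt [ 0.006 -0.001 -1.   ] t 19.3 tcp [0.555  0.0409 0.0611] F [2.7 0.4 6.4] w 8.8
```

```bash
python3 -m creep '[0,-0.04,-0.03,0,0,0,0,0,0,0,0,0,0,0,0,0,0,0]' | egrep 'wrist';  python3 plan.py .5517 .0412 .06 -0.8;  python3 -m creep '[0,-0.05,0,0,0,0,0,0,0,0,0,0,0,0,0,0,0,0]' | egrep 'wrist';  python3 plan.py .5517 .0412 .06 -0.8;python3 -m creep '[0,-0.04,0,0,0,0,0,0,0,0,0,0,0,0,0,0,0,0]' | egrep 'wrist';  python3 plan.py .5517 .0412 .06 -0.8
```

```text
wrist_force: [6.2, -0.7, 2.1]
turn 0.02 shift [ 0.01 -0.05  0.04] h -0.7 tilt [ 0.004 -0.    -1.   ] t 19.6 tcp [0.5531 0.0409 0.0612] F [ 6.2 -0.7  2.1] w 9.0
wrist_force: [8.4, 0.0, -0.8]
turn 0.02 shift [ 0.01 -0.03  0.04] h -0.7 tilt [ 0.007 -0.    -1.   ] t 19.8 tcp [0.5527 0.0409 0.0612] F [ 8.4  0.  -0.8] w 9.1
wrist_force: [10.3, -0.2, -2.9]
turn 0.02 shift [ 0.01 -0.02  0.04] h -0.7 tilt [ 0.008 -0.    -1.   ] t 20.1 tcp [0.5524 0.0409 0.0613] F [10.3 -0.2 -2.9] w 8.8
```

```bash
python3 -m creep '[0,0.06,0.03,0,0,0,0,0,0,0,0,0]' |grep wrist;python3 -m creep '[0,0,0,0,0,0,0,0,0,0,0,0,0,0,0,0,0,0]' 30 |grep wrist; python3 -m creep '[0,0,-0.9,0,0,0,0,0,-0.9,0,0,0,0,0,-0.9,0,0,0,0,0,-0.9,0,0,0,0,0,-0.9,0,0,0,0,0,-0.2,0,0,0,0,0,0,0,0,0,0,0,0,0,0,0]' 40 |grep wrist; python3 plan.py .376 .375 .048 2.5
python3 - <<'E'
from h import *
for n in("top","scene"):
    p=vision.read_camera(n)
    c=[r for r in vision.regions_of(p,"short_wall_1")]
    c=[r for r in c if np.hypot(*(np.array(r["xy"])-w2px(p,(.555,.041,.06))))<18]
    if c:
        print(fit([(p,c[0]["mask"].astype(np.float32))],M["short"],(.5525,.041,3.14),.012), c[0]["score"])
E
```

```text
wrist_force: [4.8, -0.1, 8.4]
wrist_force: [-0.3, 0.3, -0.2]
wrist_force: [0.2, 0.6, -0.5]
turn -0.63 shift [11.36 -5.29  5.05] h -0.7 tilt [-0.002  0.    -1.   ] t 21.1 tcp [0.5493 0.0414 0.1995] F [ 0.2  0.6 -0.5] w 39.8
(array([0.55356476, 0.04059595, 3.08905072]), np.float64(0.14027255773544312)) 0.97
(array([0.55829869, 0.0417981 , 3.12202946]), np.float64(0.1842130422592163)) 0.65
```

```bash
python3 -m creep '[0,0,0,0,0,-0.63,0.88,-0.4,0,0,0,0,0.88,-0.4,0,0,0,0,0.88,-0.4,0,0,0,0,0.88,-0.4,0,0,0,0,0.88,-0.4,0,0,0,0,0.88,-0.4,0,0,0,0,0.88,-0.4,0,0,0,0]' >/dev/null; python3 -m creep '[0.88,-0.4,0,0,0,0,0.88,-0.4,0,0,0,0,0.88,-0.4,0,0,0,0,0.88,-0.4,0,0,0,0,0.88,-0.4,0,0,0,0,0.78,-0.45,0,0,0,0,0,0,0,0,0,0,0,0,0,0,0,0]' >/dev/null; python3 plan.py .376 .375 .048 2.5;  python3 -m creep '[0,0,0.9,0,0,0,0,0,0.9,0,0,0,0,0,0.9,0,0,0,0,0,0,0,0,0,0,0,0,0,0,0,0,0,0,0,0,0]' |grep wrist;python3 plan.py .376 .375 .048 2.5
```

```text
turn 0.03 shift [ 0.   -0.03  5.04] h 2.7 tilt [-0.002 -0.001 -1.   ] t 22.7 tcp [0.3768 0.375  0.1993] F [ 0.5  0.6 -0.2] w 39.8
wrist_force: [1.8, -0.4, 0.1]
turn -0.01 shift [ 0.04 -0.1   2.41] h 2.4 tilt [ 0.001  0.    -1.   ] t 23.2 tcp [0.3792 0.3741 0.1204] F [ 1.8 -0.4  0.1] w 39.9
```

```bash
python3 -m creep '[0.03,-0.07,0.9,0,0,0,0,0,0.9,0,0,0,0,0,0.58,0,0,0,0,0,0,0,0,0,0,0,0,0,0,0,0,0,0,0,0,0]' |grep wrist;python3 plan.py .376 .375 .048 2.5;  python3 -m creep '[0,0,0,0,0,0,0,0,0,0,0,0,0,0,0,0,0,0,0,0,0,0,0,0,0,0,0,0,0,0]' 4 80 | egrep 'wid|fing|wrist'; python3 -m creep '[0,0,-0.4,0,0,0,0,0,-0.8,0,0,0,0,0,-0.8,0,0,0,0,0,-0.8,0,0,0,0,0,-0.8,0,0,0,0,0,-0.8,0,0,0,0,0,-0.6,0,0,0,0,0,0,0,0,0]' | egrep 'wid|fing|wrist'; python3 plan.py .5055 .085 .20 89.2
```

```text
wrist_force: [0.2, 0.0, 0.4]
turn -0.01 shift [-0.03 -0.05  0.07] h 2.5 tilt [ 0.003  0.002 -1.   ] t 23.7 tcp [0.3775 0.3759 0.0501] F [0.2 0.  0.4] w 39.9
wrist_force: [0.0, -1.0, 7.3]
width: 0.0086
finger_force: 79.1
wrist_force: [0.2, 0.0, -0.9]
width: 0.0087
finger_force: 78.4
turn -17.34 shift [-4.39 -9.65  0.08] h 2.5 tilt [ 0.006  0.004 -1.   ] t 24.8 tcp [0.3777 0.3764 0.2024] F [ 0.2  0.  -0.9] w 8.7
```

```bash
python3 -m creep '[0,0,0,0,0,-1,0,0,0,0,0,-1,0,0,0,0,0,-1,0,0,0,0,0,-1,0,0,0,0,0,-1,0,0,0,0,0,-1,0,0,0,0,0,-1,0,0,0,0,0,-1]' >/dev/null; python3 -m creep '[0,0,0,0,0,-1,0,0,0,0,0,-1,0,0,0,0,0,-1,0,0,0,0,0,-1,0,0,0,0,0,-1,0,0,0,0,0,-1,0,0,0,0,0,-1,0,0,0,0,0,-1]' >/dev/null; python3 -m creep '[0,0,0,0,0,-1,0,0,0,0,0,-0.34,-0.4,-0.88,0,0,0,0,-0.4,-0.88,0,0,0,0,-0.4,-0.88,0,0,0,0,-0.4,-0.88,0,0,0,0,-0.4,-0.88,0,0,0,0,-0.4,-0.88,0,0,0,0]' >/dev/null;python3 -m creep '[-0.4,-0.88,0,0,0,0,-0.4,-0.88,0,0,0,0,-0.4,-0.88,0,0,0,0,-0.4,-0.88,0,0,0,0,-0.39,-0.85,0,0,0,0,0,0,0,0,0,0,0,0,0,0,0,0,0,0,0,0,0,0]' |egrep 'wid|wrist'; python3 plan.py .5055 .085 .06 89.2
```

```text
wrist_force: [-0.8, -0.1, -1.6]
width: 0.0087
turn -0.01 shift [-0.09  0.04  4.56] h 89.1 tilt [-0.002  0.001 -1.   ] t 27.4 tcp [0.5027 0.0839 0.1969] F [-0.8 -0.1 -1.6] w 8.7
```

```bash
python3 -m creep '[-0.06,0.05,0.8,0,0,0,0,0,0.9,0,0,0,0,0,0.9,0,0,0,0,0,0.9,0,0,0,0,0,0.4,0,0,0,0,0,0,0,0,0,0,0,0,0,0,0,0,0,0,0,0,0]' | egrep 'wrist';  python3 plan.py .5055 .085 .061 89.2;  python3 -m creep '[0,0,0.3,0,0,0,0,0,0,0,0,0,0,0,0,0,0,0,0,0,0,0,0,0]' | egrep 'wrist';  python3 plan.py .5055 .085 .061 89.2
```

```text
wrist_force: [0.4, 0.7, -1.6]
turn 0.01 shift [ 0.01 -0.03  0.7 ] h 89.3 tilt [ 0.002  0.    -1.   ] t 28.1 tcp [0.5059 0.0859 0.082 ] F [ 0.4  0.7 -1.6] w 8.2
wrist_force: [-0.1, 0.3, -1.8]
turn -0.0 shift [ 0.   -0.01  0.38] h 89.2 tilt [ 0.001  0.    -1.   ] t 28.4 tcp [0.5055 0.0852 0.0724] F [-0.1  0.3 -1.8] w 8.7
```

```bash
python3 -m creep '[0,0,0.3,0,0,0,0,0,0,0,0,0,0,0,0,0,0,0,0,0,0,0,0,0]' | egrep 'wrist';  python3 plan.py .5055 .0787 .061 89.2;  python3 -m creep '[0,-0.05,0.06,0,0,0,0,0,0,0,0,0,0,0,0,0,0,0,0,0,0,0,0,0]' | egrep 'wrist';  python3 plan.py .5055 .0787 .061 89.2;  python3 -m creep '[0,-0.1,0,0,0,0,0,0,0,0,0,0,0,0,0,0,0,0,0,0,0,0,0,0]' | egrep 'wrist';  python3 plan.py .5055 .0787 .061 89.2
```

```text
wrist_force: [0.8, 0.4, -1.5]
turn -0.0 shift [-0.01 -0.22  0.06] h 89.2 tilt [-0.  0. -1.] t 28.8 tcp [0.5052 0.0852 0.0628] F [ 0.8  0.4 -1.5] w 8.1
wrist_force: [0.5, 0.0, 2.6]
turn -0.01 shift [ 0.01 -0.17  0.02] h 89.2 tilt [ 0.001  0.    -1.   ] t 29.1 tcp [0.5058 0.0838 0.0616] F [0.5 0.  2.6] w 8.4
wrist_force: [0.1, 1.4, 5.3]
turn -0.0 shift [ 0.   -0.07  0.02] h 89.2 tilt [ 0.001 -0.    -1.   ] t 29.4 tcp [0.5057 0.0807 0.0616] F [0.1 1.4 5.3] w 8.5
```

```bash
python3 -m creep '[0,-0.04,-0.02,0,0,0,0,0,0,0,0,0,0,0,0,0,0,0]' | egrep 'wrist';  python3 plan.py .5055 .0787 .061 89.2;  python3 -m creep '[0,-0.04,0,0,0,0,0,0,0,0,0,0,0,0,0,0,0,0]' | egrep 'wrist';  python3 plan.py .5055 .0787 .061 89.2;  python3 -m creep '[0,-0.03,0,0,0,0,0,0,0,0,0,0,0,0,0,0,0,0]' | egrep 'wrist';  python3 plan.py .5055 .0787 .061 89.2
```

```text
wrist_force: [-0.3, -0.5, 1.3]
turn -0.0 shift [-0.01 -0.01  0.02] h 89.2 tilt [-0.    -0.001 -1.   ] t 29.7 tcp [0.5051 0.0791 0.0616] F [-0.3 -0.5  1.3] w 8.5
wrist_force: [0.5, 3.8, -0.1]
turn -0.01 shift [-0.01 -0.    0.02] h 89.2 tilt [-0.     0.001 -1.   ] t 29.9 tcp [0.5051 0.0788 0.0616] F [ 0.5  3.8 -0.1] w 8.4
wrist_force: [1.0, 7.0, -0.5]
turn -0.01 shift [-0.01  0.01  0.02] h 89.1 tilt [-0.     0.002 -1.   ] t 30.2 tcp [0.5051 0.0785 0.0617] F [ 1.   7.  -0.5] w 8.6
```

```bash
python3 -m creep '[0,0.04,0,0,0,0,0,0,0,0,0,0]' |grep wrist;python3 -m creep '[0,0,0,0,0,0,0,0,0,0,0,0,0,0,0,0,0,0]' 30 |grep wrist; python3 -m creep '[0,0,-0.9,0,0,0,0,0,-0.9,0,0,0,0,0,-0.9,0,0,0,0,0,-0.9,0,0,0,0,0,-0.9,0,0,1,0,0,-0.1,0,0,1,0,0,0,0,0,1,0,0,0,0,0,1]' 40 |grep wrist;python3 -m creep '[0,0,0,0,0,1,0,0,0,0,0,1,0,0,0,0,0,1,0,0,0,0,0,1,0,0,0,0,0,1,0,0,0,0,0,1,0,0,0,0,0,1,0,0,0,0,0,1]' >/dev/null;python3 -m creep '[0,0,0,0,0,1,0,0,0,0,0,1,0,0,0,0,0,1,0,0,0,0,0,1,0,0,0,0,0,1,0,0,0,0,0,1,0,0,0,0,0,0,0,0,0,0,0,0]' >/dev/null; python3 plan.py .6945 .0878 .048 -1.6
python3 - <<'E'
from h import *
for n in("top","scene"):
    p=vision.read_camera(n)
    for nm,z,q0 in(("long_wall_1",.012,(.5055,.0788,-1.57)),("long_wall_1",0,(.6945,.0878,-.02))):
        m=best_mask(p,[nm],w2px(p,(q0[0],q0[1],.05)))
        if m is not None: print(n,fit([(p,m)],M["long"],q0,z))
E
```

```text
wrist_force: [-0.1, 4.1, -1.1]
wrist_force: [0.6, 0.4, 0.6]
wrist_force: [0.5, 0.2, -0.6]
turn 0.18 shift [0.49 6.3  5.06] h -0.7 tilt [-0. -0. -1.] t 32.6 tcp [0.5052 0.0783 0.1998] F [-0.4  0.3 -0.3] w 40.1
top (array([ 0.50517543,  0.07829373, -1.57327337]), np.float64(0.05736255645751953))
top (array([ 0.69328508,  0.08673849, -0.01316842]), np.float64(0.050276339054107666))
scene (array([ 0.50774623,  0.07963115, -1.57803495]), np.float64(0.21304583549499512))
scene (array([0.69849019, 0.08786301, 0.03199098]), np.float64(0.08022630214691162))
```

```bash
python3 -m creep '[0.07,0.9,0,0,0,0.1,0.07,0.9,0,0,0,0,0.07,0.9,0,0,0,0,0.07,0.9,0,0,0,0,0.07,0.9,0,0,0,0,0.07,0.9,0,0,0,0,0.05,0.9,0,0,0,0,0,0,0,0,0,0]' >/dev/null;  python3 -m creep '[0,0,0.9,0,0,0,0,0,0.9,0,0,0,0,0,0.9,0,0,0,0,0,0,0,0,0,0,0,0,0,0,0,0,0,0,0,0,0]' |grep wrist;python3 plan.py .6945 .0875 .048 -1.2
```

```text
wrist_force: [-0.0, 0.0, 0.2]
turn -0.02 shift [-0.04 -0.02  2.42] h -1.3 tilt [ 0.002 -0.    -1.   ] t 34.0 tcp [0.6951 0.0886 0.1205] F [-0.   0.   0.2] w 40.2
```

```bash
python3 -m creep '[-0.03,0,0.9,0,0,0,0,0,0.9,0,0,0,0,0,0.58,0,0,0,0,0,0,0,0,0,0,0,0,0,0,0,0,0,0,0,0,0]' |grep wrist;python3 plan.py .6945 .0875 .048 -1.2;  python3 -m creep '[0,0,0,0,0,0,0,0,0,0,0,0,0,0,0,0,0,0,0,0,0,0,0,0,0,0,0,0,0,0]' 4 80 | egrep 'wid|fing|wrist'; python3 -m creep '[0,0,-0.4,0,0,0,0,0,-0.8,0,0,0,0,0,-0.8,0,0,0,0,0,-0.8,0,0,0,0,0,-0.8,0,0,0,0,0,-0.8,0,0,0,0,0,-0.6,0,0,0,0,0,0,0,0,0]' | egrep 'wid|fing|wrist'; python3 plan.py .505 -.001 .20 89.2
```

```text
wrist_force: [0.6, 0.5, 0.6]
turn -0.02 shift [-0.01 -0.06  0.08] h -1.3 tilt [ 0.005 -0.    -1.   ] t 34.5 tcp [0.6964 0.0877 0.0504] F [0.6 0.5 0.6] w 40.1
wrist_force: [-1.8, 0.0, 7.3]
width: 0.0084
finger_force: 78.8
wrist_force: [1.5, 0.1, -0.1]
width: 0.0086
finger_force: 78.0
turn -18.1 shift [ 6.36 -3.05  0.13] h -1.3 tilt [ 0.01 -0.   -1.  ] t 35.6 tcp [0.6969 0.0877 0.2038] F [ 1.5  0.1 -0.1] w 8.6
```

```bash
python3 -m creep '[0,0,0,0,0,-1,0,0,0,0,0,-1,0,0,0,0,0,-1,0,0,0,0,0,-1,0,0,0,0,0,-1,0,0,0,0,0,-1,0,0,0,0,0,-1,0,0,0,0,0,-1]' >/dev/null; python3 -m creep '[0,0,0,0,0,-1,0,0,0,0,0,-1,0,0,0,0,0,-1,0,0,0,0,0,-1,0,0,0,0,0,-1,0,0,0,0,0,-1,0,0,0,0,0,-1,0,0,0,0,0,-1]' >/dev/null; python3 -m creep '[0,0,0,0,0,-1,0,0,0,0,0,-1,0,0,0,0,0,-0.1,0.9,-0.44,0,0,0,0,0.9,-0.44,0,0,0,0,0.9,-0.44,0,0,0,0,0.9,-0.44,0,0,0,0,0.9,-0.44,0,0,0,0]' >/dev/null;python3 -m creep '[0.9,-0.44,0,0,0,0,0.9,-0.44,0,0,0,0,0,0,0.9,0,0,0,0,0,0.9,0,0,0,0,0,0.9,0,0,0,0,0,0,0,0,0,0,0,0,0,0,0,0,0,0,0,0,0]' |egrep 'wid|wrist'; python3 plan.py .505 -.002 .061 89.2
```

```text
wrist_force: [0.2, -0.1, -1.3]
width: 0.0084
turn -0.01 shift [-0.    0.    1.88] h 89.1 tilt [ 0.001 -0.    -1.   ] t 38.3 tcp [ 0.5049 -0.0021  0.1174] F [ 0.2 -0.1 -1.3] w 8.4
```

```bash
python3 -m creep '[0,0,0.9,0,0,0,0,0,0.6,0,0,0,0,0,0.27,0,0,0,0,0,0,0,0,0,0,0,0,0,0,0,0,0,0,0,0,0]' | egrep 'wrist';  python3 plan.py .505 .0048 .061 89.2;  python3 -m creep '[0,0.06,0.08,0,0,0,0,0,0,0,0,0,0,0,0,0,0,0,0,0,0,0,0,0]' | egrep 'wrist';  python3 plan.py .505 .0048 .061 89.2;  python3 -m creep '[0,0.08,0,0,0,0,0,0,0,0,0,0,0,0,0,0,0,0]' | egrep 'wrist';  python3 plan.py .505 .0048 .061 89.2
```

```text
wrist_force: [-0.5, 0.9, -0.2]
turn -0.0 shift [0.02 0.23 0.13] h 89.2 tilt [ 0.003 -0.001 -1.   ] t 38.8 tcp [ 0.5055 -0.0022  0.0648] F [-0.5  0.9 -0.2] w 8.0
wrist_force: [1.1, 0.8, 2.0]
turn -0.0 shift [-0.01  0.16  0.02] h 89.2 tilt [ 0.001 -0.    -1.   ] t 39.1 tcp [ 5.048e-01 -1.000e-04  6.150e-02] F [1.1 0.8 2. ] w 8.4
wrist_force: [-0.9, -1.8, 5.4]
turn -0.0 shift [-0.    0.09  0.02] h 89.2 tilt [ 0.001 -0.001 -1.   ] t 39.4 tcp [0.5049 0.002  0.0615] F [-0.9 -1.8  5.4] w 8.2
```

```bash
python3 -m creep '[0,0.07,-0.02,0,0,0,0,0,0,0,0,0,0,0,0,0,0,0]' | egrep 'wrist';  python3 plan.py .505 .0048 .061 89.2;  python3 -m creep '[0,0.04,0,0,0,0,0,0,0,0,0,0,0,0,0,0,0,0]' | egrep 'wrist';  python3 plan.py .505 .0048 .061 89.2;  python3 -m creep '[0,0.03,0,0,0,0,0,0,0,0,0,0,0,0,0,0,0,0]' | egrep 'wrist';  python3 plan.py .505 .0048 .061 89.2
```

```text
wrist_force: [-1.2, -0.0, 3.0]
turn -0.0 shift [-0.03  0.01  0.02] h 89.2 tilt [-0.  0. -1.] t 39.6 tcp [0.5042 0.0046 0.0616] F [-1.2 -0.   3. ] w 8.7
wrist_force: [-0.7, -3.3, 3.1]
turn -0.0 shift [-0.03 -0.01  0.02] h 89.2 tilt [-0.    -0.001 -1.   ] t 39.9 tcp [0.5042 0.0052 0.0615] F [-0.7 -3.3  3.1] w 8.9
wrist_force: [-1.7, -6.0, 3.5]
turn -0.0 shift [-0.03 -0.02  0.02] h 89.2 tilt [-0.    -0.002 -1.   ] t 40.1 tcp [0.5042 0.0055 0.0616] F [-1.7 -6.   3.5] w 8.6
```

```bash
python3 -m creep '[0,-0.03,0,0,0,0,0,0,0,0,0,0]' |grep wrist;python3 -m creep '[0,0,0,0,0,0,0,0,0,0,0,0,0,0,0,0,0,0]' 30 |grep wrist; python3 -m creep '[0,0,-0.9,0,0,0,0,0,-0.9,0,0,0,0,0,-0.9,0,0,0,0,0,-0.9,0,0,0,0,0,-0.9,0,0,0,0,0,-0.1,0,0,0,0,0,0,0,0,0,0,0,0,0,0,0]' 55 |grep wrist
python3 - <<'E'
from h import *
P={n:vision.read_camera(n) for n in("top","scene")}
V=[]
for n,p in P.items():
    for r in vision.regions_of(p,"yoke"):
        print(n,r["score"],r["xy"],r["mask"].sum())
        if np.hypot(*(np.array(r["xy"])-w2px(p,(.594,.383,.03))))<22:
            m=r["mask"].astype(np.float32);V.append((p,m));print(fit([(p,m)],M["yoke"],(.594,.383,.2)))
if len(V)>1: print(fit(V,M["yoke"],(.594,.383,.2)))
a=P["scene"]["frame"];b=P["top"]["frame"]
i=np.hstack([cv2.resize(a[200:340,290:450],None,fx=2.4,fy=2.4),cv2.resize(b[120:260,160:320],None,fx=2.4,fy=2.4)])
cv2.imwrite("pics/c3.png",i[:,:,::-1])
E
```

```text
wrist_force: [-1.5, -3.9, 4.4]
wrist_force: [-0.7, 0.2, -0.2]
wrist_force: [-0.4, 0.5, -0.4]
top 0.67 [215.7, 176.6] 844
(array([0.59208381, 0.38082597, 0.23532174]), np.float64(0.09496414661407471))
top 0.22 [219.3, 225.1] 481
scene 0.6 [234.6, 187.2] 906
(array([0.59394854, 0.38323073, 0.20468345]), np.float64(0.11183440685272217))
(array([0.59274905, 0.38188889, 0.23324246]), np.float64(0.11722850799560547))
```

View pics/c3.png

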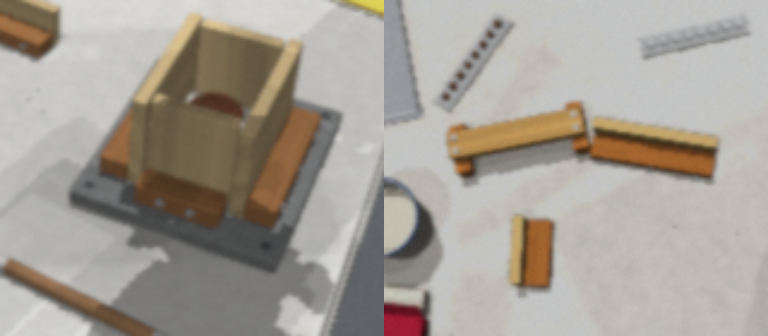

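Left crop: all four tall walls stand closed round the plinth. Right crop: the yoke bar runs from about (450,143) to (585,118), with a small gap to the low long wall at its right end. Now the yoke.

```bash
python3 -m creep '[0,0,0,0,0,1,0,0,0,0,0,1,0,0,0,0,0,1,0,0,0,0,0,1,0,0,0,0,0,1,0,0,0,0,0,1,0,0,0,0,0,1,0,0,0,0,0,1]' 50 >/dev/null;python3 -m creep '[0,0,0,0,0,1,0,0,0,0,0,1,0,0,0,0,0,1,0,0,0,0,0,1,0,0,0,0,0,1,0,0,0,0,0,1,0,0,0,0,0,1,0,0,0,0,0,0.4]' >/dev/null;python3 plan.py .593 .382 .014 12.4
```

```text
turn -0.1 shift [11.62  5.6   6.15] h 11.9 tilt [-0.002  0.    -1.   ] t 42.8 tcp [0.5038 0.0056 0.1984] F [-0.5 -0.7  0.2] w 50.0
```

```bash
python3 -m creep '[0.9,0.43,0,0,0,-0.1,0.9,0.43,0,0,0,0,0.9,0.43,0,0,0,0,0.9,0.43,0,0,0,0,0.9,0.43,0,0,0,0,0.9,0.43,0,0,0,0,0.9,0.43,0,0,0,0,0.9,0.43,0,0,0,0]' >/dev/null; python3 -m creep '[0.9,0.43,0,0,0,0,0.9,0.43,0,0,0,0,0.9,0.43,0,0,0,0,0.9,0.43,0,0,0,0,0.82,0.43,0,0,0,0,0,0,0.9,0,0,0,0,0,0.9,0,0,0,0,0,0.9,0,0,0]' >/dev/null;  python3 -m creep '[0,0,0.9,0,0,0,0,0,0.9,0,0,0,0,0,0,0,0,0,0,0,0,0,0,0,0,0,0,0,0,0]' |grep wrist;python3 plan.py .593 .382 .014 12.4
```

```text
wrist_force: [0.5, 0.3, 1.0]
turn 0.06 shift [-0.03  0.02  1.71] h 12.7 tilt [ 0.001  0.    -1.   ] t 44.5 tcp [0.5922 0.3826 0.0654] F [0.5 0.3 1. ] w 49.9
```

```bash
python3 -m creep '[-0.03,0.02,0.8,0,0,0,0,0,0.6,0,0,0,0,0,0.25,0,0,0,0,0,0,0,0,0,0,0,0,0,0,0,0,0,0,0,0,0]' |grep wrist;python3 plan.py .593 .382 .014 12.4;  python3 -m creep '[0,0,0,0,0,0,0,0,0,0,0,0,0,0,0,0,0,0,0,0,0,0,0,0,0,0,0,0,0,0]' 15 80 | egrep 'wid|fing|wrist'; python3 -m creep '[0,0,-0.4,0,0,0,0,0,-0.8,0,0,0,0,0,-0.8,0,0,0,0,0,-0.8,0,0,0,0,0,-0.8,0,0,0,0,0,-0.8,0,0,0,0,0,-0.8,0,0,0,0,0,-0.8,0,0,0]' | egrep 'wid|fing|wrist'; python3 plan.py .505 .0418 .20 -0.8
```

```text
wrist_force: [-1.1, -0.0, 0.7]
turn 0.06 shift [-0.   -0.02  0.1 ] h 12.7 tilt [ 0.003  0.001 -1.   ] t 45.0 tcp [0.5937 0.3822 0.0171] F [-1.1 -0.   0.7] w 50.2
wrist_force: [-0.2, -0.7, 5.9]
width: 0.0225
finger_force: 79.3
wrist_force: [0.6, 0.1, -1.5]
width: 0.0228
finger_force: 78.5
turn 2.7 shift [-11.36  -2.73  -0.12] h 12.7 tilt [-0.001 -0.    -1.   ] t 46.1 tcp [0.5918 0.3814 0.1965] F [ 0.6  0.1 -1.5] w 22.8
```

```bash
python3 -m creep '[0,0,0,0,0,0.9,0,0,0,0,0,0.9,0,0,0,0,0,0.9,-0.95,-0.23,0,0,0,0,-0.95,-0.23,0,0,0,0,-0.95,-0.23,0,0,0,0,-0.95,-0.23,0,0,0,0,-0.95,-0.23,0,0,0,0]' >/dev/null; python3 -m creep '[-0.95,-0.23,0,0,0,0,-0.95,-0.23,0,0,0,0,-0.95,-0.23,0,0,0,0,-0.95,-0.23,0,0,0,0,-0.95,-0.23,0,0,0,0,-0.95,-0.23,0,0,0,0,-0.91,-0.2,0,0,0,0,0,0,0,0,0,0]' >/dev/null;  python3 -m creep '[0,0,0.9,0,0,0,0,0,0.6,0,0,0,0,0,0,0,0,0,0,0,0,0,0,0,0,0,0,0,0,0]' |grep wrist;python3 plan.py .505 .0418 .11 -0.8
python3 - <<'E'
from h import *
P={n:vision.read_camera(n) for n in("top","scene")}
z=arm.observe()["tcp_pos"][2]-.016
for n,p in P.items():
    m=best_mask(p,["yoke"],w2px(p,(.505,.042,z+.03)))
    if m is not None: print(n,fit([(p,m)],M["yoke"],(.505,.042,0),z))
a=P["scene"]["frame"];cv2.imwrite("pics/c4.png",cv2.resize(a[140:340,270:470],None,fx=2.5,fy=2.5)[:,:,::-1])
E
```

```text
wrist_force: [0.8, -0.5, -0.2]
turn 0.0 shift [-0.02 -0.04  1.37] h -0.8 tilt [ 0.001 -0.    -1.   ] t 47.8 tcp [0.5063 0.0423 0.1511] F [ 0.8 -0.5 -0.2] w 22.5
scene (array([ 0.50625173,  0.04225312, -0.00839619]), np.float64(0.2499496340751648))
```

View pics/c4.png

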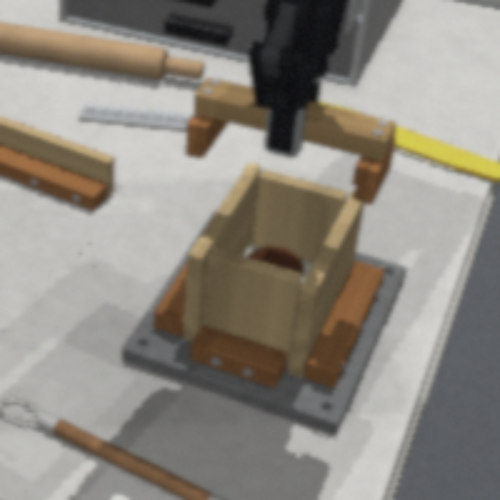

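The yoke is held level above the box and lined up across the two long walls. Lowering it now.

```bash
python3 -m creep '[-0.02,-0.03,0.8,0,0,0,0,0,0.5,0,0,0,0,0,0,0,0,0,0,0,0,0,0,0,0,0,0,0,0,0]' |grep wrist;python3 plan.py .5053 .0418 .0775 -0.8;python3 -m creep '[0,0,0.2,0,0,0,0,0,0.2,0,0,0,0,0,0,0,0,0,0,0,0,0,0,0]' |grep wrist;python3 plan.py .5053 .0418 .0775 -0.8
```

```text
wrist_force: [-0.7, 0.7, -1.0]
turn -0.0 shift [ 0.01 -0.01  1.15] h -0.8 tilt [ 0.002 -0.    -1.   ] t 48.5 tcp [0.5055 0.0414 0.1121] F [-0.7  0.7 -1. ] w 22.4
wrist_force: [0.6, 0.3, -1.6]
turn -0.0 shift [0.01 0.03 0.71] h -0.8 tilt [-0.001  0.    -1.   ] t 48.8 tcp [0.5044 0.0415 0.0988] F [ 0.6  0.3 -1.6] w 22.8
```

```bash
python3 -m creep '[0,0,0.2,0,0,0,0,0,0.2,0,0,0,0,0,0.2,0,0,0,0,0,0,0,0,0,0,0,0,0,0,0]' |grep wrist;python3 plan.py .5053 .0418 .0775 -0.8;python3 -m creep '[0,0,0.08,0,0,0,0,0,0,0,0,0,0,0,0,0,0,0]' |grep wrist;python3 plan.py .5053 .0418 .0775 -0.8
```

```text
wrist_force: [0.1, -0.2, -1.5]
turn -0.0 shift [0.01 0.04 0.09] h -0.8 tilt [-0.002  0.    -1.   ] t 49.2 tcp [0.5042 0.0415 0.0803] F [ 0.1 -0.2 -1.5] w 22.5
wrist_force: [-1.0, 0.0, -1.1]
turn -0.0 shift [0.01 0.02 0.04] h -0.8 tilt [ 0. -0. -1.] t 49.5 tcp [0.5048 0.0414 0.0786] F [-1.   0.  -1.1] w 22.7
```

```bash
python3 -m creep '[0,0,0.08,0,0,0,0,0,0,0,0,0,0,0,0,0,0,0]' |grep wrist;python3 -m creep '[0,0,0.08,0,0,0,0,0,0,0,0,0,0,0,0,0,0,0]' |grep wrist;python3 plan.py .5053 .0418 .0775 -0.8
```

```text
wrist_force: [-3.6, 0.0, 9.4]
wrist_force: [-10.3, 1.7, 29.5]
turn 0.0 shift [ 0.01  0.   -0.  ] h -0.8 tilt [ 0.003 -0.001 -1.   ] t 50.0 tcp [0.5053 0.0414 0.0775] F [-10.3   1.7  29.5] w 22.4
```

```bash
python3 -m creep '[0,0,-0.12,0,0,0,0,0,0,0,0,0]' |grep wrist; python3 -m creep '[0,0,0,0,0,0,0,0,0,0,0,0,0,0,0,0,0,0]' 38 |grep wrist; python3 -m creep '[0,0,-0.3,0,0,0,0,0,-0.9,0,0,0,0,0,-0.9,0,0,0,0,0,-0.9,0,0,0,0,0,-0.9,0,0,0,0.9,0,-0.9,0,0,0,0.9,0,0,0,0,0,0.9,0,0,0,0,0]' |grep wrist; python3 -m creep '[0.9,0,0,0,0,0,0.9,0,0,0,0,0,0.9,0,0,0,0,0,0.9,0,0,0,0,0,0.9,0,0,0,0,0,0,0,0,0,0,0,0,0,0,0,0,0]' |grep time
python3 - <<'E'
from h import *
P={n:vision.read_camera(n) for n in("top","scene")}
def one(nm,names,k,q0,z,zz):
    for n,p in P.items():
        m=best_mask(p,names,w2px(p,(q0[0],q0[1],zz)))
        if m is not None: print(nm,n,np.round(fit([(p,m)],M[k],q0,z)[0],4))
one("yoke",["yoke"],"yoke",(.505,.0415,-.014),.061,.095)
one("lowL",["low_long_wall","long_wall_1"],"lowlong",(.596,.258,-.16),0,.02)
one("lowS",["low_short_wall","short_wall_1"],"lowshort",(.4885,.376,1.6),0,.02)
a=P["scene"]["frame"];b=P["top"]["frame"]
i=np.hstack([cv2.resize(a[180:340,290:450],None,fx=2.4,fy=2.4),cv2.resize(b[150:310,290:450],None,fx=2.4,fy=2.4)])
cv2.imwrite("pics/c5.png",i[:,:,::-1])
E
```

```text
wrist_force: [-0.3, -0.2, -1.5]
wrist_force: [0.4, -0.5, -0.2]
wrist_force: [-0.1, 0.4, -0.3]
time: 51.62
yoke top [ 0.5048  0.0406 -0.018 ]
yoke scene [ 0.5065  0.0421 -0.0213]
lowL scene [ 0.5983  0.2575 -0.1728]
lowS top [0.4887 0.3762 1.6046]
lowS scene [0.4912 0.3785 1.559 ]
```

View pics/c5.png

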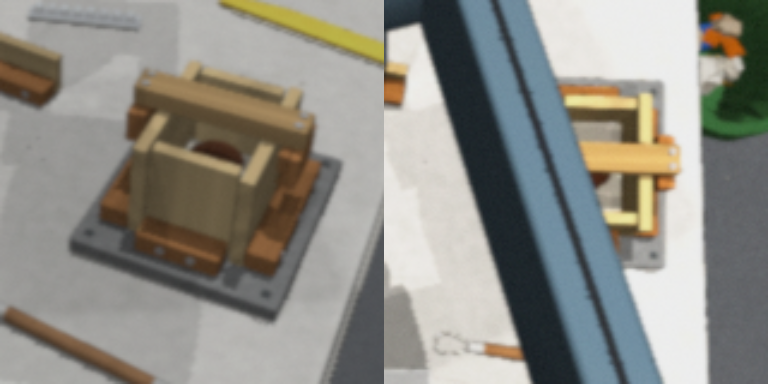

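The box is closed with the yoke seated across the middle, and both low walls are where they started. Handing in.

```bash
python3 -c "
from cell import ticket
print(ticket.finish_job())"
```

```text
the job is handed in; nothing more can be done
None
```

I built the mould box round the knob, locked it with the seated yoke, left the low walls in place, and handed the job in at about 52 s of the 115 s; the hand-in returned no verdict.

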